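# Stand the fallen basket up and park it at the stop board

### The arm

A 6-joint arm with a two-finger parallel gripper is mounted at the origin on a cart in front of the work surface, level with it; the furniture and walls round the work are solid. World frame = base frame: x ahead of the robot, y to its left, z up, the work surface at z = 0. Lengths are in m, angles in rad, forces in N, time in s.
With the tool pointing down it reaches from about 0.4 to 0.825 m from the base axis. Payload 7 kg.
Tool frame: the origin (TCP) lies at the very end of the fingers, on their centre line; the grasp point (between the pads) lies 19 mm behind it (arm.grip_point_offset is the distance from the TCP to the grasp point, in m); z points along the fingers, y is the line along which they close (so a half turn about z gives the same grasp; the last joint's range is limited). The gripper opens to 88 mm and grips with 3 to 60 N. Pads are 19 mm wide; open, the fingers measure 130 mm over their backs; the gripper's body (78 mm by 193 mm) begins 47 mm behind the grasp point.
Start: joints at [1.425, 0.359, 0.012, 0, -1.224, -0.288], TCP at [0.284, 0.612, 0.206] pointing down, gripper open.
Joint ranges: [-3.07, 3.07], [-1.43, 2.12], [-1.02, 1.25], [-3.03, 1.67], [-3.05, -0], [-3.03, 3.03]. Speed limits (rad/s): [2.39, 2.39, 3.01, 3.14, 3.14, 3.14].

### API

Orientations are given as [roll, pitch, yaw] about the fixed x, y, z axes, in that order (R = Rz(yaw) Ry(pitch) Rx(roll)).
In Python, from station import arm, cams gives the robot as it stands.
- The arm moves only by the shell command python3 -m handwheel 'ROWS' [FORCE]. ROWS is JSON, a list that holds one entry, the list of rows, each a list of 7 numbers: the shift along the tool's x, y, z normalised to -1 to 1, where 1 is 0.08 m, then the turn, a rotation vector about the tool's x, y, z normalised to -1 to 1, where 1 is 0.5 rad, then the closure in counts, from 0 (fully open) to 255 (shut). In form: [[[x, y, z, wx, wy, wz, hand], ...]]. A call has 1 to 5 rows; each row is the pose to reach, as a shift and turn from the pose commanded when the call began, along the tool's axes at that moment; what a row does not reach only later rows make up. A row lasts 1/8 s, in which the tool goes at most 62.5 mm and 10.7 degrees, less where a joint would pass 70% of its speed; a pose out of reach is approached as far as the arm can. A call with a number of a shift or a turn outside -1 to 1 is refused whole. A call with a gripper value outside its range is refused whole. The fingers move at their own pace and stop on an object; FORCE is the grip in N (left out, the last holds). Time passes only in rows, so rows that repeat a pose let the fingers close. It gives the time, the measured TCP pose, the force, the opening and the grip force at its end, in the units of the state.
- arm.get_state(): the state, without advancing time (a new reading comes with each control period).
- cams.grab_frame(name): name is "scene" or "top"; returns the picture (400x640x3 uint8, blue, green, red); there is no depth.
- cams.camera_info(name): a dict with "camera_matrix" (3x3 intrinsics, pixels), "dist_coeffs" ([k1, k2, p1, p2, k3] as OpenCV has them; the pictures are not rectified), "R" (3x3) and "t" (3): a world point X has camera coordinates R X + t. Camera axes: x right, y down, z forward; pixel columns grow to the right and rows downward; lengths in m; the calibration is good to about 2 mm. A picture is of the moment at which its call begins. camera_info takes no time and is no camera call.
- arm.job_done(): hands the job in; it is judged then, once.
The state is a dict: "t": time; "q": joint angles; "qd": joint speeds; "joint_efforts": joint torques, N m; "eef_pos": TCP position; "ee_rot": TCP orientation; "force": force on the tool from outside, world axes, zero at the start; "moment": the same for the moment, N m; "width": finger opening in m; "gripper_force": force on a finger pad.
Only numpy, scipy, OpenCV 4.12 (cv2) and the standard library are available. Lean on these libraries where they do the work, as an engineer would, in place of code of your own. Each camera call takes 0.05 s, during which the arm holds its last target. There are 200 camera calls.

### The job

The small white basket has been knocked over on its side. Push it over with the fingertips so that it stands upright on its base again, then push it along the bench until its long side is flush against the wooden stop board, with none of that side sticking out past the board's ends. Only push: do not lift or carry the basket, leave the thread cone, the wax tin and the primer bottle where they are, and finish with the hand clear.

Things in the scene. Friction and masses are not known exactly. Their poses are not given: they have to be found in the camera images.
- basket: small white slotted basket, 124 x 174 x 79 mm (own x, y, z), 0.11 to 0.21 kg, 98 x 142 mm over the base, flaring to the rim. Origin: centre of its underside; z points out of the mouth, y along the long sides. First it lies on its long -x wall, 120 mm high, mouth towards the robot (z 6 degrees above level), base towards the board, x up. Upright and flush, its origin is 60 mm from the board's face.
- basket_foot (a point): point on the basket: middle of the long base edge (x = -49 mm in the basket's frame) that lies on the bench at first. The basket tips over this edge, towards the board, and falls onto its base by itself once turned some 45 degrees (rim moved about 85 mm).
- basket_upper_rim (a point): point on the basket: middle of the outer edge of the long rim that is uppermost at first (x = +60, z = +77 mm in the basket's frame), then about 120 mm above the bench. The wall there, to be pushed away from the mouth, is up to about 10 mm thick.
- stop_board: plywood board on edge, 320 mm long, 80 mm high, 18 mm thick, fixed to the bench by two steel brackets behind it. Origin: on the bench at the foot of the middle of its front face (towards the robot); x points into the board, square to the face, y along the board, z up. Nothing stands between the lying basket and it.
- thread_cone: cream cone of thread, 58 mm wide, 86 mm high, standing upright; origin at the centre of its foot; loose, to be left alone
- wax_tin: flat round pale tin, 68 mm wide, 25 mm high; origin at the centre of its underside; loose, to be left alone
- primer_bottle: squeeze bottle with a pointed spout cap, 49 mm wide, 150 mm high, upright; origin at the centre of its foot; loose, to be left alone

How it is judged:
By the outcome, as a careful person would: the job done as asked, in the order asked, and still so for the second after the job is handed in, with the robot touching nothing.
It also fails if it takes over 43 s, if anything falls off the work surface, if the arm or the gripper's body presses on something with over 40 N, if the wrist force passes 120 N, or if a joint passes its speed limit or range.

## Working session

There is one attempt and no reset: what is moved stays moved. The work goes in short steps, Python scripts to look and compute and a shell command to move; the robot and the scene stay as the last step left them, time stands still between calls to the robot, and variables do not carry over. Pictures are saved under pics/ and viewed, at most 10 in all, crops included, and the job is handed in when it is done.

```bash
mkdir -p pics; ls; python3 - <<'E'
from station import arm,cams
import cv2,numpy as np
print(arm.get_state())
for n in("scene","top"):
    cv2.imwrite(f"pics/{n}0.png",cams.grab_frame(n)); c=cams.camera_info(n); print(n,c, -np.array(c["R"]).T@np.array(c["t"]))
E
```

```text
pics
{'t': 0.0, 'q': array([ 1.42512024e+00,  3.59389282e-01,  1.10270762e-02, -3.44386130e-04,
       -1.22408687e+00, -2.88113540e-01]), 'qd': array([-0.00020418, -0.00041006, -0.00016977, -0.00136468,  0.00104403,
        0.00150171]), 'joint_efforts': array([-3.95219777e-04, -5.82717597e+01,  2.93045783e+01,  6.99737549e+00,
        6.94096714e-03, -1.48094314e-04]), 'eef_pos': array([0.28351021, 0.61198341, 0.20510837]), 'ee_rot': array([ 3.13991603e+00, -1.59266860e-04, -4.33906786e-01]), 'force': array([-0.65456551,  0.23225437,  0.76532844]), 'moment': array([-0.0345588 ,  0.01896925, -0.00247852]), 'gripper_force': 0.0, 'width': 0.08743527564653214}
scene {'camera_matrix': array([[372.94765853,   0.        , 318.94755819],
       [  0.        , 372.94765853, 200.90066555],
       [  0.        ,   0.        ,   1.        ]]), 'dist_coeffs': array([-0.0822913,  0.       ,  0.       ,  0.       ,  0.       ]), 'R': array([[-0.91166254, -0.4107197 , -0.01344379],
       [-0.30358554,  0.69518749, -0.65157515],
       [ 0.27696071, -0.58993531, -0.75846496]]), 't': array([0.48881584, 0.32607943, 0.72475379])} [0.34389977 0.40163781 0.76873715]
top {'camera_matrix': array([[403.58772338,   0.        , 324.89326671],
       [  0.        , 403.58772338, 198.62475763],
       [  0.        ,   0.        ,   1.        ]]), 'dist_coeffs': array([-0.02554301,  0.        ,  0.        ,  0.        ,  0.        ]), 'R': array([[-0.00855599, -0.99995332,  0.00448838],
       [-0.99574636,  0.00810803, -0.09177936],
       [ 0.09173868, -0.00525455, -0.99576925]]), 't': array([-0.07800099,  0.58564581,  0.95656798])} [ 0.49473302 -0.07771945  1.00662127]
```

View pics/scene0.png

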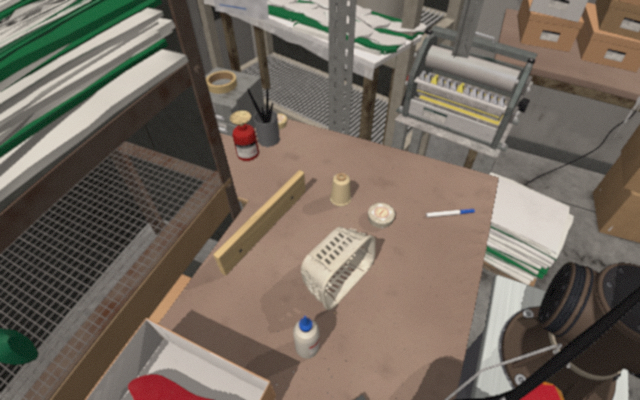

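View pics/top0.png

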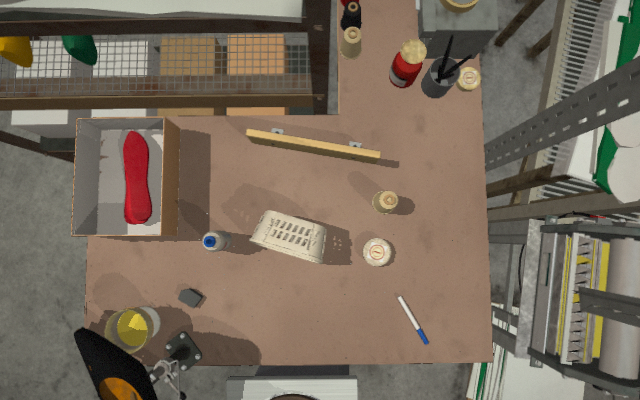

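The scene view shows the basket at (338,265) with its mouth towards the robot, and the board at (262,220). In the top view the basket is at (290,236), the board runs (247,132)–(380,157), the cone is at (386,202), the tin at (377,252) and the bottle at (213,241). I'll enlarge the top view to get corners.

```bash
cat > h.py <<'E'
from station import arm,cams
import cv2,numpy as np
def ray(n,uv,z):
    c=cams.camera_info(n);R=np.array(c["R"]);t=np.array(c["t"])
    p=cv2.undistortPoints(np.array([[uv]],float),c["camera_matrix"],c["dist_coeffs"])[0,0]
    o=-R.T@t; d=R.T@np.array([p[0],p[1],1]); return o+d*(z-o[2])/d[2]
def px(n,X):
    c=cams.camera_info(n)
    return cv2.projectPoints(np.array([X],float),cv2.Rodrigues(np.array(c["R"]))[0],np.array(c["t"]),c["camera_matrix"],c["dist_coeffs"])[0][0,0]
E
python3 - <<'E'
import cv2
a=cv2.imread("pics/top0.png")[115:275,200:400]
cv2.imwrite("pics/c1.png",cv2.resize(a,None,fx=3.75,fy=3.75,interpolation=cv2.INTER_CUBIC))
E
```

```text
(no output)
```

View pics/c1.png

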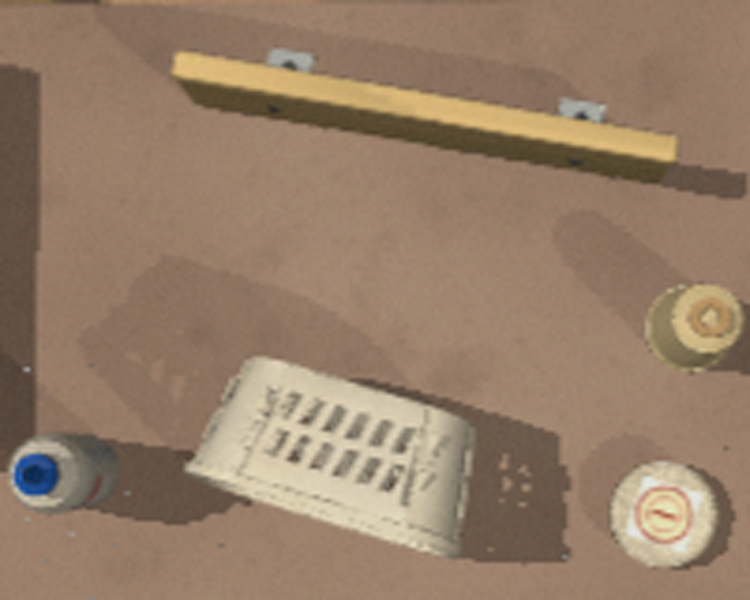

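```bash
python3 - <<'E'
from h import *
P=lambda a,b,z:ray("top",(200+a/3.75-.37,115+b/3.75-.37),z)
bl,br=P(175,73,.08),P(676,160,.08); l0,r0=P(200,105,0),P(662,180,0)
rl,rr=P(187,472,.12),P(460,556,.12); el,er=P(255,358,.097),P(470,425,.097)
for n,a,b in(("board top",bl,br),("board bot",l0,r0),("rim",rl,rr),("base",el,er)):
    d=a-b; print(n,a.round(4),b.round(4),"mid",((a+b)/2).round(4),"len",np.linalg.norm(d).round(4),"yaw x-axis",np.degrees(np.arctan2(-d[0],d[1])).round(2))
for n,a,b,z in(("cone",708,317,.086),("tin",664,515,.025),("bottle",35,474,.15)): print(n,P(a,b,z).round(4))
E
```

```text
board top [0.7334 0.1002 0.08  ] [ 0.6758 -0.2116  0.08  ] mid [ 0.7046 -0.0557  0.08  ] len 0.3171 yaw x-axis -10.46
board bot [0.7317 0.0983 0.    ] [ 0.6778 -0.2135  0.    ] mid [ 0.7048 -0.0576  0.    ] len 0.3164 yaw x-axis -9.81
rim [0.4858 0.0832 0.12  ] [ 0.436  -0.0755  0.12  ] mid [0.4609 0.0038 0.12  ] len 0.1664 yaw x-axis -17.42
base [0.5536 0.047  0.097 ] [ 0.5123 -0.0821  0.097 ] mid [ 0.5329 -0.0176  0.097 ] len 0.1355 yaw x-axis -17.74
cone [ 0.5771 -0.2283  0.086 ]
tin [ 0.4547 -0.207   0.025 ]
bottle [0.4857 0.1635 0.15  ]
```

Sizes check: the rim measures 166 mm (174 nominal), the base 136 mm (142) and the board 317 mm (320). I'll look at the unknown items at lower left of the top view before crossing that area.

```bash
python3 - <<'E'
import cv2
a=cv2.imread("pics/top0.png")[270:400,60:260]
cv2.imwrite("pics/c2.png",cv2.resize(a,None,fx=3.5,fy=3.5,interpolation=cv2.INTER_CUBIC))
from h import *
for u,v in((133,328),(190,297),(185,350),(110,375)):print(ray("top",(u,v),0).round(3),ray("top",(u,v),.3).round(3))
print(px("top",(.2835,.612,.205)),px("top",(.2835,.612,.4)))
E
```

```text
[0.273 0.389 0.   ] [0.339 0.25  0.3  ]
[0.347 0.25  0.   ] [0.391 0.153 0.3  ]
[0.22  0.261 0.   ] [0.302 0.16  0.3  ]
[0.161 0.443 0.   ] [0.261 0.288 0.3  ]
[-26.49595916 345.73986969] [-134.80081249  379.41448626]
```

View pics/c2.png

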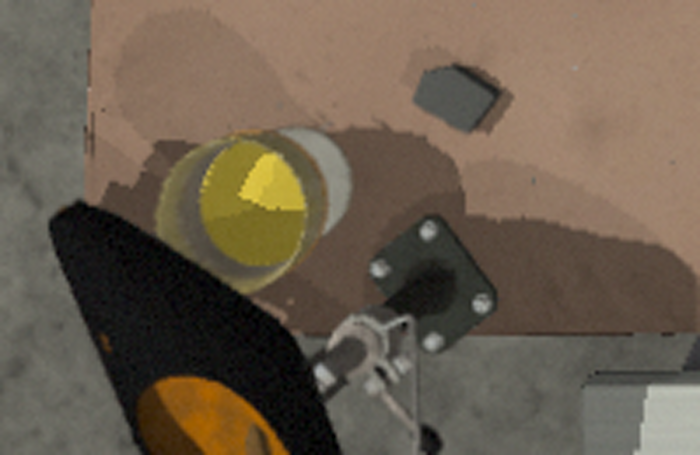

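```bash
python3 - <<'E'
from h import *
for h in (0,.05,.1,.15,.2,.25,.3,.4,.5,.6): print(h,px("top",(.222,.258,h)).round(),px("top",(.275,.37,h)).round(),px("scene",(.222,.258,h)).round())
E
```

```text
0 [186. 349.] [141. 327.] [420. 447.]
0.05 [179. 355.] [131. 332.] [426. 443.]
0.1 [171. 362.] [121. 337.] [433. 439.]
0.15 [162. 369.] [109. 343.] [441. 434.]
0.2 [151. 378.] [ 95. 350.] [450. 428.]
0.25 [140. 387.] [ 80. 358.] [461. 421.]
0.3 [127. 398.] [ 63. 366.] [474. 413.]
0.4 [ 94. 425.] [ 20. 388.] [507. 392.]
0.5 [ 48. 463.] [-39. 417.] [559. 356.]
0.6 [-19. 519.] [-125.  460.] [649. 291.]
```

```bash
python3 - <<'E'
import cv2
a=cv2.imread("pics/scene0.png")[230:400,400:640]
cv2.imwrite("pics/c3.png",cv2.resize(a,None,fx=3.2,fy=3.2,interpolation=cv2.INTER_CUBIC))
from h import *
print(px("scene",(0,0,0)),px("scene",(0,0,.3)),px("top",(0,0,.3)))
E
```

```text
[556.87893622 359.62001026] [652.06050557 290.64571271] [278.74616245 534.61628362]
```

View pics/c3.png

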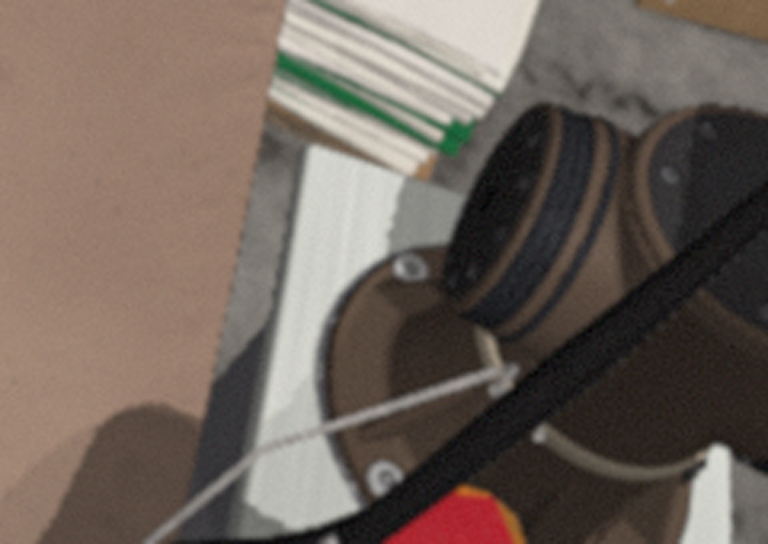

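A black bar with springs rises from a base plate near (.22,.26), close to the arm's path. I'll make a small safe upward move and take the image difference, to tell the robot apart from the fixtures.

```bash
python3 -m handwheel '[[[0,0,-0.7,0,0,0,0],[0,0,-1,0,0,0,0],[0,0,-1,0,0,0,0]]]'; python3 - <<'E'
from h import *
ims=[]
for n in("scene","top"):
    a=cams.grab_frame(n);cv2.imwrite(f"pics/{n}1.png",a)
    o=cv2.imread(f"pics/{n}0.png")
    d=cv2.absdiff(a,o).max(2)>25
    a=a.copy(); a[d]=(255,0,255); ims.append(a[200:,300:] if n=="scene" else a[200:,:340])
cv2.imwrite("pics/d.png",cv2.resize(np.vstack([i[:, :340] for i in ims]),None,fx=1.5,fy=1.5))
E
```

```text
t: 0.48
eef_pos: [0.284, 0.6133, 0.2883]
ee_rot: [-3.138, 0.001, -0.434]
force: [-0.1, 0.4, -0.4]
width: 0.0878
gripper_force: 0.0
```

View pics/d.png

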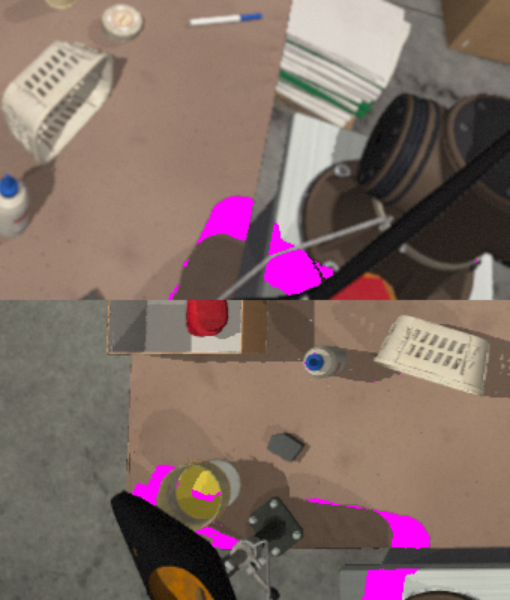

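The arm itself never appears in the top view, so the black/orange object and the bar are fixed, probably a lamp. I'll triangulate the spring end that both views show.

```bash
python3 - <<'E'
from h import *
def tri(a,b):
    A=[ray("scene",a,0),ray("scene",a,.5)];B=[ray("top",b,0),ray("top",b,.5)]
    u=A[1]-A[0];v=B[1]-B[0];s=np.linalg.lstsq(np.c_[u,-v],B[0]-A[0],rcond=None)[0]
    p,q=A[0]+s[0]*u,B[0]+s[1]*v;return ((p+q)/2).round(3),np.linalg.norm(p-q).round(4)
for b in((183,395),(178,362),(165,370)):
  for a in((556,347),(447,399),(503,399),(640,292)):print(b,a,*tri(a,b))
print("scene ray bar",[ray("scene",(640,292),z).round(3) for z in(.2,.3,.4,.5,.6)],[ray("scene",(516,392),z).round(3) for z in(.2,.3,.4,.5,.6)])
print("blob",[[ray("top",p,z).round(3)[:2] for z in(.3,.4,.5,.6)] for p in((75,327),(150,385))])
E
```

```text
(183, 395) (556, 347) [0.193 0.161 0.327] 0.0829
(183, 395) (447, 399) [0.207 0.207 0.179] 0.0492
(183, 395) (503, 399) [0.175 0.196 0.202] 0.028
(183, 395) (640, 292) [0.206 0.14  0.446] 0.1475
(178, 362) (556, 347) [0.23  0.171 0.35 ] 0.1314
(178, 362) (447, 399) [0.237 0.216 0.173] 0.0138
(178, 362) (503, 399) [0.213 0.204 0.223] 0.0873
(178, 362) (640, 292) [0.241 0.151 0.468] 0.1852
(165, 370) (556, 347) [0.23  0.182 0.368] 0.1169
(165, 370) (447, 399) [0.239 0.227 0.212] 0.0034
(165, 370) (503, 399) [0.216 0.216 0.253] 0.073
(165, 370) (640, 292) [0.239 0.162 0.476] 0.1708
scene ray bar [array([-0.05 , -0.074,  0.2  ]), array([0.019, 0.01 , 0.3  ]), array([0.088, 0.093, 0.4  ]), array([0.158, 0.177, 0.5  ]), array([0.227, 0.261, 0.6  ])] [array([0.144, 0.176, 0.2  ]), array([0.179, 0.216, 0.3  ]), array([0.214, 0.255, 0.4  ]), array([0.249, 0.295, 0.5  ]), array([0.284, 0.335, 0.6  ])]
blob [[array([0.341, 0.351]), array([0.363, 0.291]), array([0.385, 0.23 ]), array([0.406, 0.169])], [array([0.244, 0.219]), array([0.279, 0.177]), array([0.315, 0.135]), array([0.35 , 0.093])]]
```

```bash
python3 -m handwheel '[[[0.5,0,-0.2,0,0,0,0],[1,0,-0.3,0,0,0,0],[1,0,-0.3,0,0,0,0]]]'; python3 -m handwheel '[[[0.5,0,0,0,0,0,0],[1,0,0,0,0,0,0],[1,0,0,0,0,0,0]]]';  python3 -m handwheel '[[[0.5,0.3,0,0,0,0,0],[1,0.6,0,0,0,0,0],[1,0.6,0,0,0,0,0]]]'; python3 -c "
from h import *
s=arm.get_state();print(s['q'].round(3),s['joint_efforts'].round(1));cv2.imwrite('pics/top2.png',cams.grab_frame('top'));cv2.imwrite('pics/scene2.png',cams.grab_frame('scene'))
cv2.imwrite('pics/v.png',cv2.resize(np.hstack([cv2.imread('pics/top2.png'),cv2.imread('pics/scene2.png')]),(800,250)))"
```

```text
t: 0.95
eef_pos: [0.3583, 0.5774, 0.3091]
ee_rot: [3.14, -0.0, -0.437]
force: [-0.9, -0.0, -1.0]
width: 0.0874
gripper_force: 0.0
t: 1.32
eef_pos: [0.4301, 0.5439, 0.308]
ee_rot: [3.139, 0.0, -0.436]
force: [-0.5, 0.7, -0.4]
width: 0.0879
gripper_force: 0.0
t: 1.7
eef_pos: [0.4817, 0.4662, 0.3094]
ee_rot: [3.14, 0.0, -0.436]
force: [0.1, 0.3, -0.3]
width: 0.0872
gripper_force: 0.0
[ 1.059  0.31   0.172 -0.    -1.434  0.076] [ -1.5 -56.3  30.5   7.5  -0.1   0.4]
```

View pics/v.png

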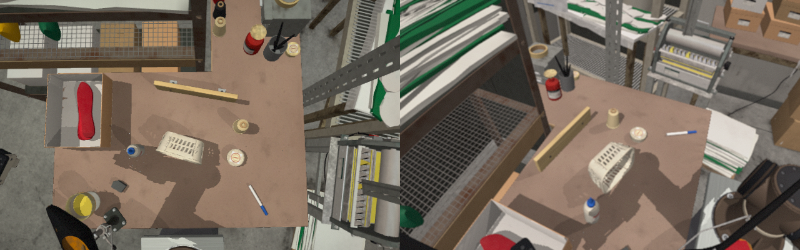

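```bash
python3 -m handwheel '[[[0.5,0.38,0,0,0,0,0],[1,0.75,0,0,0,0,0],[1,0.75,0,0,0,0,0]]]'; python3 -m handwheel '[[[0.5,0.38,0,0,0,0,0],[1,0.75,0,0,0,0,0],[1,0.75,0,0,0,0,0]]]';  python3 -m handwheel '[[[0.12,0.45,0,0,0,0,0],[0.25,0.85,0,0,0,0,0],[0.25,0.85,0,0,0,0,0]]]';python3 -m handwheel '[[[0.12,0.45,0,0,0,0,0],[0.25,0.85,0,0,0,0,0],[0.25,0.85,0,0,0,0,0]]]';python3 -m handwheel '[[[0.12,0.45,0,0,0,0,0],[0.25,0.85,0,0,0,0,0],[0.25,0.85,0,0,0,0,0]]]'; python3 -c "
from h import *
s=arm.get_state();print(s['q'].round(3),s['joint_efforts'].round(1))"
```

```text
t: 2.17
eef_pos: [0.5289, 0.3787, 0.3098]
ee_rot: [3.141, 0.0, -0.435]
force: [-0.6, -0.7, -0.0]
width: 0.0872
gripper_force: 0.0
t: 2.55
eef_pos: [0.5764, 0.291, 0.3095]
ee_rot: [3.141, 0.0, -0.435]
force: [-1.0, 0.6, -0.6]
width: 0.0874
gripper_force: 0.0
t: 2.92
eef_pos: [0.5648, 0.222, 0.3103]
ee_rot: [-3.141, 0.0, -0.434]
force: [0.1, 0.6, 0.0]
width: 0.0874
gripper_force: 0.0
t: 3.3
eef_pos: [0.5548, 0.152, 0.3102]
ee_rot: [-3.141, -0.0, -0.434]
force: [0.3, 0.7, -0.1]
width: 0.0878
gripper_force: 0.0
t: 3.68
eef_pos: [0.5448, 0.0819, 0.3101]
ee_rot: [-3.141, -0.0, -0.434]
force: [0.1, 0.3, 0.0]
width: 0.0875
gripper_force: 0.0
[ 0.505  0.102 -0.09  -0.    -1.378  0.632] [ -1.1 -39.8  30.2   7.3  -0.    0.4]
```

```bash
python3 -m handwheel '[[[-0.15,0.3,0,0,0,-0.1,0],[-0.3,0.6,0,0,0,-0.2,0],[-0.43,0.85,0,0,0,-0.26,0],[-0.43,0.85,0,0,0,-0.26,0]]]'; python3 -c "
from h import *
s=arm.get_state();print(s['q'].round(3),s['joint_efforts'].round(1))
a=cams.grab_frame('top');b=cams.grab_frame('scene')
cv2.imwrite('pics/top3.png',a);cv2.imwrite('pics/scene3.png',b)
cv2.imwrite('pics/v3.png',cv2.resize(np.vstack([a[200:,60:460],b[200:,240:]]),(600,600)))"
```

```text
t: 4.18
eef_pos: [0.4847, 0.0355, 0.3104]
ee_rot: [-3.141, -0.001, -0.303]
force: [-0.7, 0.4, 1.1]
width: 0.0878
gripper_force: 0.0
[ 0.479 -0.014 -0.212 -0.    -1.371  0.79 ] [ -0.4 -30.7  29.9   7.1  -0.1   0.3]
```

View pics/v3.png

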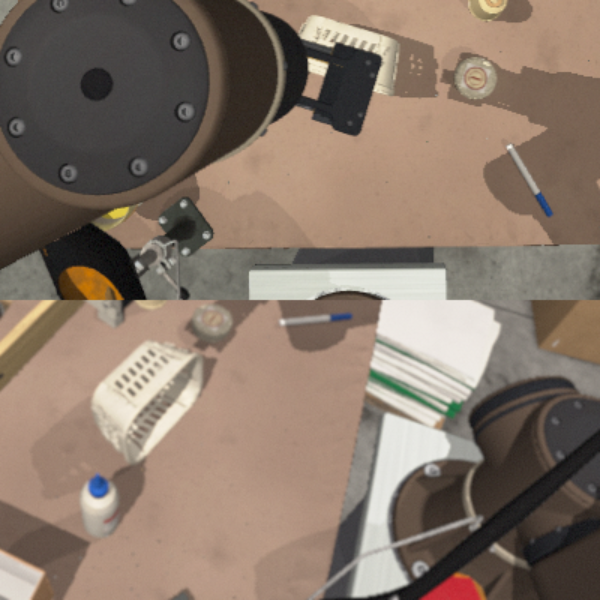

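The arm plane stays left of the lamp, so there's clearance at TCP x≈.44. I'll back off, then come down in front of the rim.

```bash
python3 -m handwheel '[[[-0.22,0.23,0,0,0,0,0],[-0.44,0.46,0,0,0,0,0],[-0.44,0.46,0,0,0,0,0]]]'; python3 -m handwheel '[[[0,0,0.5,0,0,0,0],[0,0,1,0,0,0,0],[0,0,1,0,0,0,0]]]';python3 -m handwheel '[[[0,0,0.5,0,0,0,0],[0,0,1,0,0,0,0],[0,0,1,0,0,0,0]]]';python3 -m handwheel '[[[0,0,0.3,0,0,0,0],[0,0,0.65,0,0,0,0],[0,0,0.65,0,0,0,0]]]'; python3 -c "
from h import *
s=arm.get_state();print(s['q'].round(3),s['joint_efforts'].round(1))"
```

```text
t: 4.65
eef_pos: [0.4402, 0.0102, 0.3104]
ee_rot: [-3.141, -0.0, -0.304]
force: [-0.3, 0.0, 0.1]
width: 0.0877
gripper_force: 0.0
t: 5.03
eef_pos: [0.4394, 0.0099, 0.2276]
ee_rot: [3.138, 0.005, -0.304]
force: [0.4, -0.5, 0.8]
width: 0.0876
gripper_force: 0.0
t: 5.4
eef_pos: [0.44, 0.0097, 0.1494]
ee_rot: [3.139, 0.003, -0.304]
force: [0.3, -0.2, 0.2]
width: 0.0875
gripper_force: 0.0
t: 5.78
eef_pos: [0.4411, 0.01, 0.099]
ee_rot: [3.141, 0.0, -0.303]
force: [0.0, 0.5, -0.0]
width: 0.0878
gripper_force: 0.0
[ 0.473  0.075 -0.632  0.001 -0.864  0.794] [ -0.  -28.5  22.7   5.3   0.6  -0. ]
```

```bash
python3 -m handwheel '[[[0.15,0,0,0,0,0,0],[0.3,0,0,0,0,0,0],[0.45,0,0,0,0,0,0],[0.6,0,0,0,0,0,0],[0.75,0,0,0,0,0,0]]]';  python3 -c "
from h import *
b=cams.grab_frame('scene');cv2.imwrite('pics/scene4.png',b)
cv2.imwrite('pics/v4.png',cv2.resize(b[180:330,230:430],None,fx=3.5,fy=3.5))"
```

```text
t: 6.4
eef_pos: [0.4985, -0.0086, 0.0981]
ee_rot: [3.141, 0.0, -0.304]
force: [0.5, 0.3, 0.3]
width: 0.0879
gripper_force: 0.0
```

View pics/v4.png

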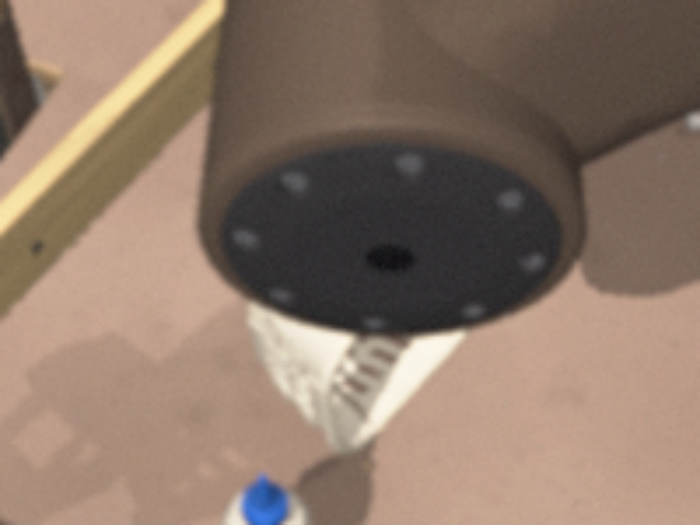

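The basket is tipping: the mouth edge in the crop is now slanted at (390,390). I'll continue the push.

```bash
python3 -m handwheel '[[[0.15,0,0,0,0,0,0],[0.3,0,0,0,0,0,0],[0.4,0,0,0,0,0,0],[0.5,0,0,0,0,0,0],[0.6,0,0,0,0,0,0]]]'; python3 -m handwheel '[[[0,0,0,0,0,0,0],[0,0,0,0,0,0,0],[0,0,0,0,0,0,0]]]'; python3 - <<'E'
from h import *
a=cams.grab_frame('top');cv2.imwrite('pics/top5.png',a);cv2.imwrite('pics/scene5.png',cams.grab_frame('scene'))
E
```

```text
t: 7.08
eef_pos: [0.5438, -0.0227, 0.0981]
ee_rot: [3.142, 0.0, -0.304]
force: [-0.3, 0.1, -0.2]
width: 0.0877
gripper_force: 0.0
t: 7.45
eef_pos: [0.5432, -0.0225, 0.0981]
ee_rot: [-3.142, 0.0, -0.304]
force: [0.3, 0.5, -0.3]
width: 0.0878
gripper_force: 0.0
```

```bash
python3 -m handwheel '[[[0.12,0,0,0,0,0,0],[0.25,0,0,0,0,0,0],[0.25,0,0,0,0,0,0]]]'; python3 -m handwheel '[[[0,0,-0.5,0,0,0,0],[0,0,-1,0,0,0,0],[0,0,-1,0,0,0,0]]]'; python3 -m handwheel '[[[-0.5,0,-0.5,0,0,0,0],[-1,0,-1,0,0,0,0],[-1,0,-1,0,0,0,0]]]'; python3 - <<'E'
from h import *
for n in("top","scene"):
    a=cams.grab_frame(n);cv2.imwrite(f'pics/{n}6.png',a)
    h=cv2.cvtColor(a,cv2.COLOR_BGR2HSV)
    m=((h[...,2]>150)&(h[...,1]<75)).astype(np.uint8)
    m=cv2.morphologyEx(m,cv2.MORPH_CLOSE,np.ones((5,5)))
    cs,_=cv2.findContours(m,0,2)
    for c in cs:
        if cv2.contourArea(c)>300: print(n,cv2.boundingRect(c),cv2.contourArea(c),[np.round(v,1) for v in cv2.minAreaRect(c)])
E
```

```text
t: 7.92
eef_pos: [0.5634, -0.0288, 0.0978]
ee_rot: [3.141, 0.0, -0.304]
force: [0.9, 0.0, -1.0]
width: 0.0877
gripper_force: 0.0
t: 8.3
eef_pos: [0.5646, -0.0284, 0.1815]
ee_rot: [-3.139, -0.005, -0.304]
force: [-0.2, -0.0, -0.8]
width: 0.0878
gripper_force: 0.0
t: 8.68
eef_pos: [0.4859, -0.004, 0.2613]
ee_rot: [-3.138, -0.005, -0.302]
force: [1.4, 1.2, -0.4]
width: 0.0875
gripper_force: 0.0
top (226, 379, 132, 21) 2347.5 [array([291.5, 389. ]), array([ 20., 131.]), np.float64(90.0)]
top (608, 321, 32, 58) 1448.5 [array([624.5, 349.7]), array([31.4, 55.2]), np.float64(6.3)]
top (215, 306, 50, 41) 365.5 [array([243. , 328.4]), array([26.7, 53.9]), np.float64(68.2)]
top (38, 264, 47, 105) 1056.0 [array([ 55.4, 318.9]), array([106.3,  29.3]), np.float64(74.1)]
top (615, 238, 25, 60) 1208.0 [array([627. , 267.5]), array([59., 24.]), np.float64(90.0)]
top (364, 238, 27, 28) 516.0 [array([377.2, 252.1]), array([25.5, 26.8]), np.float64(26.6)]
top (555, 233, 53, 132) 3534.0 [array([578. , 299.2]), array([ 41.6, 131.1]), np.float64(8.0)]
top (466, 219, 119, 181) 5814.5 [array([525., 309.]), 
[... 904 characters left out ...]
, 290.6]), array([402.8, 303.9]), np.float64(18.0)]
scene (442, 90, 65, 68) 2227.0 [array([480.3, 119.9]), array([59.5, 60.4]), np.float64(21.5)]
scene (563, 67, 77, 42) 1029.5 [array([601.1,  86.8]), array([77. , 40.1]), np.float64(2.0)]
scene (206, 57, 52, 50) 540.5 [array([235.8,  83.7]), array([41.1, 54.2]), np.float64(75.0)]
scene (0, 49, 185, 148) 4363.5 [array([ 86.4, 115.8]), array([ 26.2, 228.7]), np.float64(52.0)]
scene (0, 8, 174, 118) 5358.5 [array([81. , 64.4]), array([ 48.4, 200.5]), np.float64(60.9)]
scene (204, 0, 97, 43) 1821.5 [array([252.,  21.]), array([42., 96.]), np.float64(90.0)]
scene (0, 0, 91, 48) 1663.5 [array([39.4, 12.6]), array([ 25.8, 101.5]), np.float64(63.0)]
```

```bash
python3 -m handwheel '[[[-0.2,0,-0.4,0,0,0,0],[-0.45,0,-0.7,0,0,0,0],[-0.45,0,-0.7,0,0,0,0]]]'; python3 - <<'E'
from h import *
a=cams.grab_frame('top');b=cams.grab_frame('scene');cv2.imwrite('pics/top7.png',a);cv2.imwrite('pics/scene7.png',b)
v=np.hstack([cv2.resize(a[115:265,230:400],None,fx=2.9,fy=4,interpolation=2)[:600],cv2.resize(b[160:360,200:400],(307,300))[:,:] .repeat(2,0)[:600]])
# top crop at uniform 2.9x above, scene below
t=cv2.resize(a[115:270,210:410],(800,620))[:600]
t=cv2.resize(a[120:270,200:400],(600,450),interpolation=2); s=cv2.resize(b[160:340,200:400],(200,180))
o=np.zeros((600,800,3),np.uint8);o[:450,:600]=t;o[:180,600:]=s
cv2.imwrite('pics/v7.png',o)
E
```

```text
t: 9.15
eef_pos: [0.4521, 0.0063, 0.3145]
ee_rot: [-3.141, -0.001, -0.304]
force: [0.3, 0.3, -0.2]
width: 0.0873
gripper_force: 0.0
```

View pics/v7.png

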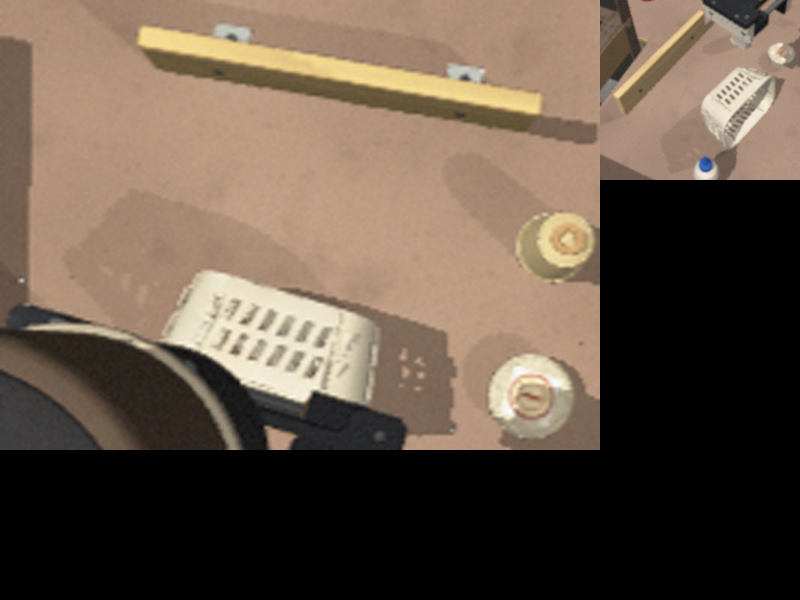

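The basket is still lying: in the top crop its base edge at (205,270)–(378,322) is unmoved. So either it fell back or it was never touched. I'll check the intermediate frames against the first one.

```bash
python3 - <<'E'
from h import *
for n in("scene","top"):
  o=cv2.imread(f"pics/{n}0.png").astype(int)
  for k in(3,4,5,6,7):
    f=cv2.imread(f"pics/{n}{k}.png")
    if f is None: continue
    r=(slice(262,308),slice(298,372)) if n=="scene" else (slice(205,262),slice(250,330))
    hs=cv2.cvtColor(f[r],cv2.COLOR_BGR2HSV);m=(hs[...,2]>140)&(hs[...,1]<90)
    ys,xs=np.nonzero(m); c=m
    print(n,k,"diff",np.abs(f[r]-o[r]).mean().round(1),"white n",m.sum(),"x",xs.min()+r[1].start,xs.max()+r[1].start,"y",ys.min()+r[0].start,ys.max()+r[0].start)
# full height check of the rim by stereo on first pictures
def tri(a,b):
    A=[ray("scene",a,0),ray("scene",a,.5)];B=[ray("top",b,0),ray("top",b,.5)]
    u=A[1]-A[0];v=B[1]-B[0];s=np.linalg.lstsq(np.c_[u,-v],B[0]-A[0],rcond=None)[0]
    p,q=A[0]+s[0]*u,B[0]+s[1]*v;return ((p+q)/2).round(3),np.linalg.norm(p-q).round(4)
for X in((.4858,.0832,.12),(.436,-.0755,.12),(.5536,.047,.097),(.5123,-.0821,.097),(.52,0,0)): print(X,px("scene",X).round(),px("top",X).round())
E
```

```text
scene 3 diff 19.6 white n 3220 x 298 371 y 262 307
scene 4 diff 52.6 white n 2527 x 298 371 y 264 307
scene 5 diff 31.4 white n 3324 x 298 371 y 262 307
scene 6 diff 23.1 white n 3256 x 298 371 y 262 307
scene 7 diff 15.2 white n 3176 x 298 371 y 262 307
top 3 diff 62.5 white n 2443 x 250 329 y 205 261
top 5 diff 58.0 white n 1686 x 250 324 y 207 261
top 6 diff 75.4 white n 1083 x 274 329 y 205 261
top 7 diff 43.6 white n 3164 x 250 329 y 205 261
(0.4858, 0.0832, 0.12) [324. 283.] [249. 241.]
(0.436, -0.0755, 0.12) [375. 230.] [322. 263.]
(0.5536, 0.047, 0.097) [301. 262.] [268. 210.]
(0.5123, -0.0821, 0.097) [343. 223.] [325. 228.]
(0.52, 0, 0) [325. 273.] [292. 226.][ WARN:0@0.057] global loadsave.cpp:275 findDecoder imread_('pics/top4.png'): can't open/read file: check file path/integrity
```

The picture allowance is used up, so I'm going by numbers. I'll compare the end-wall silhouette in each frame with what each tilt would predict.

```bash
cat >> h.py <<'E'
def wmask(f):
    # basket/bench split on the blue-to-red ratio (bench is brown, basket near white)
    f=f.astype(float); r=f[...,0]/(f[...,2]+1); return (r>.72)&(f[...,2]>110)
E
python3 - <<'E'
from h import *
d=np.array([.954,-.30,0]);l=np.array([.30,.954,0]);foot=np.array([.523,-.015,0]);Z=np.array([0,0,1.])
for th in(84,60,40,0):
    t=np.radians(th);xa=np.cos(t)*d+np.sin(t)*Z;za=-np.sin(t)*d+np.cos(t)*Z
    P=[foot+(x+.049)*xa+y*l+z*za for x,y,z in((49,71,0),(-49,71,0),(60,87,77),(-60,87,77))for x,y,z in[(x/1e3,y/1e3,z/1e3)]]
    print(th,[tuple(px("scene",p).round().astype(int)) for p in P])
b=cv2.imread("pics/scene0.png"); 
for u,v in((310,262),(330,300),(320,240),(280,300),(400,300),(360,290),(345,275)): print((u,v),b[v,u],end=" ")
print()
for k in(0,3,4,5,6,7):
    f=cv2.imread(f"pics/scene{k}.png");m=np.zeros(f.shape[:2],bool);m[255:312,280:380]=wmask(f)[255:312,280:380]
    n,lab,st,_=cv2.connectedComponentsWithStats(m.astype(np.uint8))
    i=1+st[1:,4].argmax();ys,xs=np.nonzero(lab==i)
    print(k,st[i],"left",xs.min(),ys[xs.argmin()],"low",xs[ys.argmax()],ys.max(),"row extents",[(y,xs[ys==y].min(),xs[ys==y].max()) for y in(262,270,280,290,300) if (ys==y).any()])
E
```

```text
84 [(np.int64(301), np.int64(263)), (np.int64(306), np.int64(288)), (np.int64(323), np.int64(285)), (np.int64(327), np.int64(315))]
60 [(np.int64(288), np.int64(256)), (np.int64(306), np.int64(288)), (np.int64(302), np.int64(265)), (np.int64(325), np.int64(307))]
40 [(np.int64(280), np.int64(254)), (np.int64(306), np.int64(288)), (np.int64(286), np.int64(253)), (np.int64(320), np.int64(298))]
0 [(np.int64(276), np.int64(263)), (np.int64(306), np.int64(288)), (np.int64(264), np.int64(247)), (np.int64(303), np.int64(279))]
(310, 262) [186 205 219] (330, 300) [125 138 146] (320, 240) [119 136 162] (280, 300) [100 115 139] (400, 300) [114 130 157] (360, 290) [112 127 156] (345, 275) [116 130 139] 
0 [ 280  255  100   57 3499] left 280 256 low 351 311 row extents [(262, np.int64(280), np.int64(374)), (270, np.int64(280), np.int64(375)), (280, np.int64(280), np.int64(368)), (290, np.int64(288), np.int64(376)), (300, np.int64(315), np.int64(368))]
3 [ 280  255  100   57 4111] left 280 255 low 323 311 row extents [(262, np.int64(280), np.int64(379)), (270, np.int64(280), np.int64(378)), (280
[... 414 characters left out ...]
ow extents [(262, np.int64(280), np.int64(377)), (270, np.int64(281), np.int64(379)), (280, np.int64(280), np.int64(379)), (290, np.int64(281), np.int64(375)), (300, np.int64(280), np.int64(378))]
6 [ 280  255  100   57 4230] left 280 255 low 323 311 row extents [(262, np.int64(280), np.int64(375)), (270, np.int64(280), np.int64(379)), (280, np.int64(280), np.int64(379)), (290, np.int64(280), np.int64(379)), (300, np.int64(286), np.int64(379))]
7 [ 280  255  100   57 4001] left 280 255 low 335 311 row extents [(262, np.int64(280), np.int64(379)), (270, np.int64(280), np.int64(379)), (280, np.int64(280), np.int64(379)), (290, np.int64(286), np.int64(370)), (300, np.int64(290), np.int64(376))]
```

```bash
sed -i 's/r>.72/r>.79/' h.py; python3 - <<'E'
from h import *
for n,R in(("scene",(235,318,255,380)),("top",(195,270,240,335))):
  for k in(0,3,4,5,6,7):
    f=cv2.imread(f"pics/{n}{k}.png")
    if f is None: continue
    m=np.zeros(f.shape[:2],np.uint8);m[R[0]:R[1],R[2]:R[3]]=wmask(f)[R[0]:R[1],R[2]:R[3]]
    m=cv2.morphologyEx(m,2,np.ones((2,2)))
    N,lab,st,_=cv2.connectedComponentsWithStats(m)
    i=1+st[1:,4].argmax();ys,xs=np.nonzero(lab==i)
    print(n,k,st[i],"left",xs.min(),ys[xs.argmin()],"low",xs[ys.argmax()],ys.max(),[(y,int(xs[ys==y].min()),int(xs[ys==y].max())) for y in range(R[0],R[1],12) if (ys==y).any()])
E
```

```text
scene 0 [ 302  236   74   74 3571] left 302 268 low 327 309 [(247, 317, 375), (259, 306, 374), (271, 302, 368), (283, 306, 357), (295, 314, 346), (307, 325, 335)]
scene 3 [ 302  236   74   75 3635] left 302 267 low 328 310 [(247, 317, 375), (259, 306, 374), (271, 302, 368), (283, 305, 357), (295, 314, 346), (307, 325, 335)]
scene 4 [ 302  268   62   43 1277] left 302 268 low 329 310 [(271, 302, 312), (283, 305, 357), (295, 313, 346), (307, 325, 335)]
scene 5 [ 302  236   74   75 3606] left 302 267 low 329 310 [(247, 318, 375), (259, 306, 375), (271, 302, 368), (283, 305, 357), (295, 314, 346), (307, 325, 335)]
scene 6 [ 302  236   75   75 3648] left 302 271 low 328 310 [(247, 318, 375), (259, 306, 374), (271, 302, 368), (283, 305, 357), (295, 314, 346), (307, 325, 335)]
scene 7 [ 302  236   74   75 3639] left 302 267 low 329 310 [(247, 318, 375), (259, 306, 374), (271, 302, 368), (283, 305, 357), (295, 314, 346), (307, 325, 335)]
top 0 [ 250  212   77   52 2346] left 250 240 low 316 263 [(219, 263, 298), (231, 257, 326), (243, 256, 324), (255, 290, 322)]
top 3 [ 261  212   66   53 1201] left 261 221 low 320 264 [(219, 263, 299), (231, 277, 325), (243, 315, 324), (255, 311, 322)]
top 5 [ 260  233   65   32 1093] left 260 244 low 320 264 [(243, 263, 324), (255, 290, 323)]
top 6 [291 218  36  14 250] left 291 218 low 305 231 [(219, 291, 298), (231, 305, 326)]
top 7 [ 256  212   71   44 1967] left 256 231 low 321 255 [(219, 262, 299), (231, 256, 326), (243, 276, 324), (255, 321, 322)][ WARN:0@0.077] global loadsave.cpp:275 findDecoder imread_('pics/top4.png'): can't open/read file: check file path/integrity
```

The basket never moved in any frame, so the fingers missed it. I'll check where the hand really is against its reported pose.

```bash
python3 - <<'E'
from h import *
for k,X in((3,(.4847,.0355,.3104)),(5,(.5432,-.0225,.0981)),(7,(.4521,.0063,.3145))):
    for n in("top","scene"):
        f=cv2.imread(f"pics/{n}{k}.png");o=cv2.imread(f"pics/{n}0.png")
        dark=((f.max(2)<60)&(cv2.absdiff(f,o).max(2)>50)).astype(np.uint8)
        N,lab,st,c=cv2.connectedComponentsWithStats(dark)
        big=[(st[i].tolist(),c[i].round().tolist()) for i in range(1,N) if st[i,4]>150]
        X=np.array(X); print(k,n,"tcp",px(n,X).round(),"body",px(n,X+[0,0,.066]).round(),px(n,X+[0,0,.2]).round(),"fingers",[px(n,X+s*.055*np.array([-.3,-.954,0])).round().tolist() for s in(1,-1)],big)
E
```

```text
3 top tcp [257. 242.] body [250. 243.] [231. 245.] fingers [[288.0, 252.0], [227.0, 233.0]] [([178, 187, 67, 129, 2772], [219.0, 249.0]), ([235, 208, 79, 82, 2704], [278.0, 253.0]), ([113, 245, 23, 23, 393], [124.0, 256.0]), ([0, 361, 84, 39, 657], [40.0, 385.0])]
3 scene tcp [336. 202.] body [337. 173.] [340.  95.] fingers [[357.0, 183.0], [314.0, 222.0]] [([303, 0, 185, 126, 13079], [384.0, 55.0]), ([426, 0, 110, 85, 4823], [486.0, 40.0]), ([534, 7, 106, 38, 1776], [590.0, 27.0]), ([302, 84, 46, 39, 442], [321.0, 109.0]), ([270, 130, 122, 75, 2083], [321.0, 169.0]), ([590, 252, 32, 8, 163], [606.0, 256.0]), ([612, 369, 28, 31, 373], [626.0, 387.0])]
5 top tcp [298. 214.] body [296. 213.] [291. 208.] fingers [[322.0, 222.0], [275.0, 207.0]] [([163, 194, 42, 74, 291], [176.0, 237.0]), ([308, 201, 38, 43, 952], [328.0, 222.0]), ([136, 252, 49, 148, 3752], [162.0, 328.0]), ([54, 338, 17, 62, 183], [62.0, 364.0])]
5 scene tcp [320. 238.] body [319. 220.] [318. 173.] fingers [[336.0, 223.0], [302.0, 254.0]] [([381, 32, 259, 146, 11712], [507.0, 107.0]), ([241, 192, 90, 55, 3319], [286.0,
[... 220 characters left out ...]
0, 252.0]] [([206, 230, 72, 114, 2218], [256.0, 273.0]), ([254, 235, 81, 79, 2415], [304.0, 276.0]), ([181, 240, 66, 99, 471], [223.0, 279.0]), ([159, 303, 23, 24, 407], [170.0, 315.0]), ([153, 360, 25, 31, 153], [166.0, 374.0])]
7 scene tcp [362. 194.] body [365. 164.] [373.  86.] fingers [[381.0, 176.0], [340.0, 214.0]] [([337, 0, 55, 114, 3685], [358.0, 47.0]), ([395, 0, 39, 77, 1288], [409.0, 34.0]), ([419, 0, 43, 38, 903], [441.0, 19.0]), ([425, 0, 174, 95, 9788], [516.0, 40.0]), ([601, 4, 39, 28, 595], [621.0, 21.0]), ([414, 70, 95, 33, 1360], [457.0, 90.0]), ([372, 72, 34, 42, 532], [392.0, 96.0]), ([303, 105, 124, 90, 2530], [362.0, 152.0]), ([573, 252, 51, 13, 244], [600.0, 257.0])]
```

```bash
python3 - <<'E'
from h import *
for n,R in(("scene",(205,330,255,400)),("top",(195,280,235,345))):
    f=cv2.imread(f"pics/{n}0.png")
    m=np.zeros(f.shape[:2],np.uint8);m[R[0]:R[1],R[2]:R[3]]=wmask(f)[R[0]:R[1],R[2]:R[3]]
    m=cv2.morphologyEx(m,2,np.ones((2,2)))
    c=max(cv2.findContours(m,0,2)[0],key=cv2.contourArea); h=cv2.convexHull(c)
    print(n,cv2.boundingRect(c),cv2.approxPolyDP(h,2,True)[:,0].tolist())
def tri(a,b):
    A=[ray("scene",a,0),ray("scene",a,.5)];B=[ray("top",b,0),ray("top",b,.5)]
    u=A[1]-A[0];v=B[1]-B[0];s=np.linalg.lstsq(np.c_[u,-v],B[0]-A[0],rcond=None)[0]
    p,q=A[0]+s[0]*u,B[0]+s[1]*v;return ((p+q)/2).round(3),np.linalg.norm(p-q).round(4)
print("bottle cap",tri((306,323),(209,240)),"cone top",tri((342,179),(389,199)))
for b in((268,210.5),(250,240.5),(325.5,228),(322.5,263)):
    print(b,[px("scene",ray("top",b,z)).round(0).tolist() for z in(.06,.08,.1,.12)])
E
```

```text
scene (302, 228, 74, 82) [[373, 237], [375, 258], [370, 269], [335, 307], [327, 309], [304, 281], [302, 268], [306, 258], [339, 228], [356, 230]]
top (250, 212, 77, 52) [[250, 240], [269, 212], [312, 223], [326, 230], [322, 263], [267, 248]]
bottle cap (array([0.485, 0.171, 0.119]), np.float64(0.0046)) cone top (array([ 0.577, -0.233,  0.071]), np.float64(0.0044))
(268, 210.5) [[301.0, 272.0], [302.0, 267.0], [302.0, 261.0], [303.0, 255.0]]
(250, 240.5) [[323.0, 301.0], [323.0, 295.0], [324.0, 289.0], [324.0, 282.0]]
(325.5, 228) [[342.0, 232.0], [343.0, 227.0], [343.0, 222.0], [344.0, 217.0]]
(322.5, 263) [[374.0, 246.0], [375.0, 241.0], [375.0, 236.0], [375.0, 230.0]]
```

Stereo puts the rim at only about .097, and the cone and bottle also come out 15–30 mm low, so either the bench is below z=0 or the scene view is off. I'll check with bench-level features.

```bash
python3 - <<'E'
from h import *
def tri(a,b):
    A=[ray("scene",a,0),ray("scene",a,.5)];B=[ray("top",b,0),ray("top",b,.5)]
    u=A[1]-A[0];v=B[1]-B[0];s=np.linalg.lstsq(np.c_[u,-v],B[0]-A[0],rcond=None)[0]
    p,q=A[0]+s[0]*u,B[0]+s[1]*v;return ((p+q)/2).round(4),np.linalg.norm(p-q).round(4)
def cen(f,R,fn):
    g=f.astype(int)[R[0]:R[1],R[2]:R[3]];ys,xs=np.nonzero(fn(g));return xs.mean()+R[2],ys.mean()+R[0],len(xs)
blue=lambda g:(g[...,0]>g[...,2]+40)
yel=lambda g:(g[...,2]>g[...,0]+70)&(g[...,2]>150)
s,t=cv2.imread("pics/scene0.png"),cv2.imread("pics/top0.png")
for nm,a,b,fn in(("pen blue",(200,220,450,485),(320,350,410,435),blue),("bottle cap z.13",(310,335,290,325),(228,255,195,222),blue),
   ("board top z.08",(165,275,210,312),(120,170,240,385),yel)):
    A,B=cen(s,a,fn),cen(t,b,fn);print(nm,np.round(A,1),np.round(B,1),tri(A[:2],B[:2]))
print("tin",tri((381,213.5),(377.3,252.3)))
E
```

```text
pen blue [467.1 210.8  49. ] [422.2 335.8  74. ] (array([ 0.2493, -0.3165,  0.0064]), np.float64(0.0028))
bottle cap z.13 [305.  324.1 146. ] [208.9 241.2 103. ] (array([0.4846, 0.1728, 0.1171]), np.float64(0.0008))
board top z.08 [256.4 215.3 658. ] [312.8 142.9 914. ] (array([ 0.7224, -0.0528,  0.0522]), np.float64(0.0104))
tin (array([ 0.4539, -0.2096,  0.0153]), np.float64(0.0008))
```

The scene view shows the open fingertips about 20–25 mm above the reported TCP (tip at about (340,204), against (340,214) predicted), so the open fingers sit retracted and passed over the rim. I'll retry lower, at TCP z≈.08.

```bash
python3 -m handwheel '[[[-0.16,0,0.5,0,0,0,0],[-0.16,0,1,0,0,0,0],[-0.16,0,1,0,0,0,0]]]'; python3 -m handwheel '[[[0,0,0.5,0,0,0,0],[0,0,1,0,0,0,0],[0,0,1,0,0,0,0]]]';python3 -m handwheel '[[[0,0,0.5,0,0,0,0],[0,0,0.93,0,0,0,0],[0,0,0.93,0,0,0,0]]]';python3 -m handwheel '[[[0.15,0,0,0,0,0,0],[0.3,0,0,0,0,0,0],[0.45,0,0,0,0,0,0],[0.6,0,0,0,0,0,0],[0.6,0,0,0,0,0,0]]]'; cat >> h.py <<'E'
def sil(n="scene",R=(205,330,240,400),save=None):
    f=cams.grab_frame(n)
    if save: cv2.imwrite(save,f)
    m=np.zeros(f.shape[:2],np.uint8);m[R[0]:R[1],R[2]:R[3]]=wmask(f)[R[0]:R[1],R[2]:R[3]]
    m=cv2.morphologyEx(m,2,np.ones((2,2)))
    c=max(cv2.findContours(m,0,2)[0],key=cv2.contourArea); h=cv2.convexHull(c)
    print(n,cv2.boundingRect(c),cv2.approxPolyDP(h,2,True)[:,0].tolist())
E
python3 -c "
from h import *
sil()"
```

```text
t: 9.62
eef_pos: [0.4375, 0.009, 0.2304]
ee_rot: [3.136, 0.006, -0.304]
force: [-1.0, -0.2, 0.5]
width: 0.0875
gripper_force: 0.0
t: 10.0
eef_pos: [0.4386, 0.0092, 0.1528]
ee_rot: [3.138, 0.004, -0.304]
force: [-0.1, 0.6, 1.3]
width: 0.0874
gripper_force: 0.0
t: 10.38
eef_pos: [0.4397, 0.0097, 0.0798]
ee_rot: [3.139, 0.002, -0.304]
force: [-0.5, -0.8, 1.0]
width: 0.0876
gripper_force: 0.0
t: 11.0
eef_pos: [0.4863, -0.0047, 0.0796]
ee_rot: [3.141, -0.0, -0.305]
force: [0.2, 0.3, 0.5]
width: 0.0873
gripper_force: 0.0
scene (293, 248, 48, 55) [[295, 248], [340, 293], [337, 298], [325, 302], [307, 288], [294, 268]]
```

The basket is tipping now: its lower corner rose to (325,302) and the left edge moved to 293. I'll push on.

```bash
python3 -m handwheel '[[[0.15,0,0,0,0,0,0],[0.3,0,0,0,0,0,0],[0.45,0,0,0,0,0,0],[0.6,0,0,0,0,0,0],[0.6,0,0,0,0,0,0]]]'; python3 -c "
from h import *
sil()"; python3 -m handwheel '[[[0.1,0,0,0,0,0,0],[0.2,0,0,0,0,0,0],[0.2,0,0,0,0,0,0],[0.2,0,0,0,0,0,0]]]'; python3 -c "
from h import *
sil()"
```

```text
t: 11.68
eef_pos: [0.532, -0.0191, 0.0794]
ee_rot: [3.141, 0.0, -0.305]
force: [0.0, 0.3, -0.5]
width: 0.0878
gripper_force: 0.0
scene (275, 259, 55, 25) [[275, 259], [329, 265], [311, 282], [300, 283], [287, 275]]
t: 12.22
eef_pos: [0.5463, -0.0236, 0.0796]
ee_rot: [3.142, 0.0, -0.304]
force: [-0.0, 0.2, 0.7]
width: 0.0877
gripper_force: 0.0
scene (272, 217, 76, 67) [[341, 217], [347, 228], [342, 249], [314, 280], [308, 283], [297, 282], [277, 265], [272, 254]]
```

It looks upright: the lower corner is at about (305,283), with (303,279) predicted. I'll lift out, back off and measure.

```bash
python3 -m handwheel '[[[0,0,-0.5,0,0,0,0],[0,0,-1,0,0,0,0],[0,0,-1,0,0,0,0]]]'; python3 -m handwheel '[[[-0.5,0,-0.3,0,0,0,0],[-1,0,-0.6,0,0,0,0],[-1,0,-0.6,0,0,0,0]]]'; python3 -m handwheel '[[[-0.5,0,0,0,0,0,0],[-0.5,0,0,0,0,0,0]]]'; python3 - <<'E'
from h import *
sil(save="pics/scene8.png"); sil("top",(165,265,235,345),save="pics/top8.png")
d=np.array([.954,-.30,0]);l=np.array([.30,.954,0]);o=np.array([.570,-.030,0])
for n in("scene","top"): print(n,[px(n,o+x*d+y*l+[0,0,.078]).round().tolist() for x,y in((.061,.087),(.061,-.087),(-.061,-.087),(-.061,.087))])
E
```

```text
t: 12.65
eef_pos: [0.5485, -0.0231, 0.1632]
ee_rot: [-3.139, -0.006, -0.303]
force: [0.1, 0.7, -1.1]
width: 0.0876
gripper_force: 0.0
t: 13.02
eef_pos: [0.469, 0.001, 0.2094]
ee_rot: [-3.139, -0.003, -0.302]
force: [0.8, 0.6, -0.3]
width: 0.0874
gripper_force: 0.0
t: 13.28
eef_pos: [0.4302, 0.0125, 0.2071]
ee_rot: [-3.141, 0.001, -0.303]
force: [0.8, 0.5, 0.3]
width: 0.0876
gripper_force: 0.0
scene (269, 207, 94, 77) [[318, 207], [362, 246], [362, 252], [359, 257], [316, 279], [300, 283], [277, 265], [269, 244], [305, 210]]
top (278, 183, 64, 52) [[335, 185], [341, 199], [334, 224], [327, 232], [318, 234], [293, 227], [278, 205], [279, 197], [299, 184]]
scene [[264.0, 246.0], [316.0, 201.0], [355.0, 228.0], [304.0, 279.0]]
top [[274.0, 167.0], [346.0, 189.0], [331.0, 240.0], [258.0, 218.0]]
```

Upright where predicted: the top-view right rim edge (341,199)–(334,224) fits. Now I'll square the hand to the board and come down behind the basket.

```bash
python3 -m handwheel '[[[0.2,0.1,0.2,0,0,-0.12,0],[0.4,0.17,0.4,0,0,-0.25,0],[0.4,0.17,0.4,0,0,-0.25,0]]]'; python3 -m handwheel '[[[0,0,0.4,0,0,0,0],[0,0,0.8,0,0,0,0],[0,0,0.8,0,0,0,0]]]'; python3 -m handwheel '[[[0,0,0.5,0,0,0,0],[0,0,0.95,0,0,0,0],[0,0,0.95,0,0,0,0]]]'
```

```text
t: 13.75
eef_pos: [0.4586, -0.0111, 0.1738]
ee_rot: [3.14, 0.003, -0.181]
force: [-0.2, -0.0, -0.3]
width: 0.0876
gripper_force: 0.0
t: 14.12
eef_pos: [0.457, -0.0107, 0.1101]
ee_rot: [3.139, 0.004, -0.18]
force: [-0.3, -0.2, 0.2]
width: 0.0878
gripper_force: 0.0
t: 14.5
eef_pos: [0.4577, -0.0105, 0.0352]
ee_rot: [3.14, 0.003, -0.179]
force: [-0.5, -0.9, 1.1]
width: 0.0878
gripper_force: 0.0
```

```bash
python3 -m handwheel '[[[0.2,0,0,0,0,0,0],[0.4,0,0,0,0,0,0],[0.55,0,0,0,0,0,0],[0.7,0,0,0,0,0,0],[0.7,0,0,0,0,0,0]]]'; python3 -m handwheel '[[[0.12,0,0,0,0,0,0],[0.25,0,0,0,0,0,0],[0.38,0,0,0,0,0,0],[0.5,0,0,0,0,0,0],[0.5,0,0,0,0,0,0]]]'; python3 - <<'E'
from h import *
sil(R=(180,330,225,400),save="pics/scene9.png"); sil("top",(150,265,235,345),save="pics/top9.png")
E
```

```text
t: 15.12
eef_pos: [0.5145, -0.0204, 0.0356]
ee_rot: [-3.142, -0.0, -0.179]
force: [-0.6, 0.6, 0.1]
width: 0.0877
gripper_force: 0.0
t: 15.75
eef_pos: [0.554, -0.0274, 0.0356]
ee_rot: [-3.141, -0.001, -0.179]
force: [-0.5, 0.0, -0.1]
width: 0.0875
gripper_force: 0.0
scene (369, 205, 26, 24) [[388, 205], [394, 211], [392, 223], [384, 228], [375, 226], [370, 218], [370, 211]]
top (315, 160, 28, 37) [[333, 160], [342, 171], [338, 196], [324, 196], [315, 168]]
```

```bash
python3 -m handwheel '[[[0.1,0,0,0,0,0,0],[0.2,0,0,0,0,0,0],[0.2,0,0,0,0,0,0]]]'; for i in 1; do :; done; python3 -m handwheel '[[[0.05,0,0,0,0,0,0],[0.05,0,0,0,0,0,0]]]'; python3 -m handwheel '[[[0.04,0,0,0,0,0,0],[0.04,0,0,0,0,0,0]]]' | grep -E "eef|force"
```

```text
t: 16.23
eef_pos: [0.5695, -0.0302, 0.0357]
ee_rot: [-3.141, -0.001, -0.179]
force: [0.2, -0.1, -0.2]
width: 0.0875
gripper_force: 0.0
t: 16.48
eef_pos: [0.5728, -0.0309, 0.0356]
ee_rot: [3.142, -0.0, -0.179]
force: [0.8, -0.0, 0.2]
width: 0.088
gripper_force: 0.1
eef_pos: [0.5749, -0.0315, 0.0355]
force: [-4.2, 0.6, 1.3]
gripper_force: 2.2
```

```bash
python3 -m handwheel '[[[0.03,0,0,0,0,0,0],[0.03,0,0,0,0,0,0]]]' | grep -E "eef|force"; python3 -m handwheel '[[[0.03,0,0,0,0,0,0],[0.03,0,0,0,0,0,0]]]' | grep -E "eef|force"
```

```text
eef_pos: [0.5749, -0.0317, 0.0352]
force: [-12.3, 4.1, 8.2]
gripper_force: 6.3
eef_pos: [0.5751, -0.032, 0.0351]
force: [-20.0, 8.3, 14.2]
gripper_force: 10.4
```

Firm contact. I'll back off slowly, then rise and look.

```bash
python3 -m handwheel '[[[-0.1,0,0,0,0,0,0],[-0.3,0,0,0,0,0,0],[-0.6,0,0,0,0,0,0],[-0.9,0,0,0,0,0,0],[-0.9,0,0,0,0,0,0]]]' | grep -E "eef|force"; python3 -m handwheel '[[[0,0,-0.5,0,0,0,0],[0,0,-1,0,0,0,0],[0,0,-1,0,0,0,0]]]' | grep -E "eef|force";python3 -m handwheel '[[[-0.4,0,-0.5,0,0,0,0],[-0.8,0,-1,0,0,0,0],[-0.8,0,-1,0,0,0,0]]]' | grep -E "t:|eef|force"; python3 - <<'E'
from h import *
n=np.array([.9846,-.1754,0]);l=np.array([.1754,.9846,0]);o=np.array([.7047,-.0567,0])-.06*n
sil(R=(175,330,200,340),save="pics/scene10.png"); sil("top",(135,240,235,350),save="pics/top10.png")
for k in("scene","top"): print(k,[px(k,o+x*n+y*l+[0,0,.078]).round().tolist() for x,y in((.061,.087),(.061,-.087),(-.061,-.087),(-.061,.087))],[px(k,o+x*n+y*l).round().tolist() for x,y in((-.049,-.071),(-.049,.071))])
E
```

```text
eef_pos: [0.5081, -0.0193, 0.036]
force: [0.7, 0.4, -0.0]
gripper_force: 0.0
eef_pos: [0.5125, -0.0188, 0.1191]
force: [0.1, -0.7, -1.0]
gripper_force: 0.0
t: 18.6
eef_pos: [0.4472, -0.0074, 0.1985]
ee_rot: [-3.138, -0.006, -0.178]
force: [-0.1, 0.3, -0.2]
gripper_force: 0.0
scene (245, 197, 96, 74) [[295, 197], [319, 209], [340, 230], [340, 237], [289, 268], [278, 270], [255, 255], [245, 237], [247, 231], [280, 199]]
top (281, 152, 63, 51) [[342, 159], [343, 172], [338, 194], [327, 202], [296, 197], [281, 174], [284, 166], [305, 157], [334, 152]]
scene [[240.0, 234.0], [286.0, 188.0], [326.0, 208.0], [282.0, 260.0]] [[319.0, 230.0], [285.0, 270.0]]
top [[277.0, 139.0], [350.0, 152.0], [342.0, 203.0], [267.0, 190.0]] [[335.0, 200.0], [279.0, 190.0]]
```

```bash
python3 -m handwheel '[[[0,0,-0.5,0,0,0,0],[0,0,-1,0,0,0,0],[0,0,-1,0,0,0,0]]]' | grep -E "t:|eef|force"; python3 - <<'E'
from h import *
f=cams.grab_frame("top");cv2.imwrite("pics/top11.png",f)
sil("top",(135,225,240,360)); sil(R=(175,290,200,345),save="pics/scene11.png")
# top view: white-run of each column of the near and far rim, cast on z=.078
N=np.array([.9846,-.1754]);L=np.array([.1754,.9846]);c=np.array([.7047,-.0567])
m=wmask(f)
for u in range(272,350,8):
    ys=np.nonzero(m[138:215,u])[0]+138
    if len(ys):
        r=[ray("top",(u,v),.078)[:2]-c for v in(ys.min()-.5,ys.max()+.5)]
        print(u,ys.min(),ys.max(),[(round(p@N*1e3),round(p@L*1e3)) for p in r])
# yellow (board) lower edge
E
```

```text
t: 19.08
eef_pos: [0.4486, -0.0078, 0.2771]
ee_rot: [-3.141, -0.003, -0.179]
force: [-0.0, 0.0, -1.0]
gripper_force: 0.0
top (282, 153, 62, 50) [[342, 159], [343, 172], [338, 194], [327, 202], [296, 197], [282, 173], [300, 154], [336, 153]]
scene (245, 196, 77, 75) [[296, 197], [318, 209], [321, 219], [313, 243], [293, 265], [278, 270], [254, 254], [245, 236], [279, 200], [289, 196]]
272 150 190 [(-25, 94), (-120, 77)]
280 143 193 [(-5, 78), (-124, 57)]
288 143 194 [(-2, 60), (-123, 38)]
296 144 196 [(-1, 41), (-124, 19)]
304 145 197 [(-1, 22), (-123, 1)]
312 147 199 [(-2, 3), (-125, -18)]
320 148 200 [(-1, -16), (-124, -37)]
328 150 200 [(-3, -35), (-121, -55)]
336 153 194 [(-7, -55), (-104, -71)]
```

The far rim is 1–3 mm from the face and the near rim a steady 123–125 mm, so it is upright, parallel and flush, well within ±160 mm along the board. I'll check the other objects quickly, then hand in.

```bash
python3 - <<'E'
from h import *
o=cv2.imread("pics/scene0.png").astype(int);f=cv2.imread("pics/scene11.png").astype(int)
for n,(y0,y1,x0,x1) in dict(bottle_cap=(312,335,292,322),cone=(170,206,328,354),tin=(203,228,366,398)).items():
    print(n,np.median(np.abs(o-f)[y0:y1,x0:x1]))
o=cv2.imread("pics/top0.png").astype(int);f=cv2.imread("pics/top11.png").astype(int)
for n,(y0,y1,x0,x1) in dict(cone=(188,215,372,400),tin=(238,266,362,392)).items():
    print(n,np.median(np.abs(o-f)[y0:y1,x0:x1]))
print(arm.job_done())
E
```

```text
bottle_cap 25.0
cone 64.0
tin 25.0
cone 20.0
tin 25.0
the job is handed in; nothing more can be done
None
```

The basket is upright on its base with its long side flush against the stop board, about 1–3 mm by the top camera and well inside the board's ends. The hand was clear at hand-in (about 19 s). I couldn't confirm from the images that the cone, tin and bottle never moved: the last pixel comparison was inconclusive, though no unexpected contact force showed in the readings. The first pass missed the basket by going over its rim; a second, lower pass tipped it.

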